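Run a dental model along the scanner's loading track into the free bay

ROBOT

A 6-joint arm with a two-finger parallel gripper is mounted at the origin on the work surface. World frame = base frame: x ahead of the robot, y to its left, z up, the work surface at z = 0. Lengths are in m, angles in rad, forces in N, time in s.
With the tool pointing down it reaches from about 0.225 to 0.875 m from the base axis. Payload 3.4 kg.
Tool frame: the origin (TCP) lies between the finger pads; the fingertips stand 14 mm ahead of it and the grasp point (between the pads) lies 5 mm behind it; z points along the fingers, y is the direction in which the jaws open and shut (so a half turn about z gives the same grasp; the last joint's range is limited). The gripper opens to 85 mm and grips with 20 to 120 N. Pads are 22 mm wide; open, the fingers measure 114 mm over their backs; the gripper's body (76 mm by 85 mm) begins 54 mm behind the grasp point. The pads swing forward as they close: fully open they stand 13 mm farther back than shut.
Start: joints at [-1.447, 0.276, 1.505, -0, 1.361, -0.121], TCP at [0.139, -0.558, 0.224] pointing down, gripper open.
Joint ranges: [-2.89, 2.89], [-0.75, 2.08], [0.22, 2.7], [-1.18, 4.32], [0.11, 2.71], [-2.7, 2.7]. Speed limits (rad/s): [2.57, 2.57, 3.14, 3.14, 3.14, 3.14].

INTERFACE

Orientations are given as a unit quaternion [w, x, y, z].
In Python, from rig import manip, get_image, job gives the robot as it stands. The module is installed in compiled form; this text tells all that it offers.
- The arm moves only by the tool step_arm, never from a script. Its argument "moves" is one flat list of numbers, 5 for each row, row after row: the shift along the tool's x, y, z as a fraction of full scale, then the turn about the tool's z as a fraction of full scale, then the gripper's target within -1 to 1 (shut at 1, half-way at 0, fully open at -1). In form: [dx, dy, dz, twist, hand, dx, dy, dz, twist, hand, ...]. A call has 1 to 5 rows; each row is the pose to reach, as a shift and turn from the pose commanded when the call began, along the tool's axes at that moment, turning the shorter way round; what a row does not reach only later rows make up. Full scale, the value 1, is 500 mm for a shift and pi rad for a turn. A row lasts 1/10 s, in which the tool goes at most 50 mm and 8.59 degrees, less where a joint would pass 70% of its speed; a pose out of reach is approached as far as the arm can. A call with a number of a shift or a turn outside -1 to 1 is refused whole. A call with a gripper value outside its range is refused whole. The fingers move at their own pace and stop on an object; "force" is the grip in N (left out, the last holds). Time passes only in rows, so rows that repeat a pose let the fingers close. It gives the time, the measured TCP pose, the force and the opening at its end, in the units of the state.
- manip.get_state(): the state, without advancing time (a new reading comes with each control period).
- get_image(name): name is "scene" or "top" or "wrist"; returns a dict with "frame" (384x512x3 uint8, blue, green, red), "fx", "fy", "cx", "cy" (pixels), "rvec" (rotation vector, rad) and "tvec" (3), from world to camera coordinates, as OpenCV has them; the wrist camera has in their place "T_tool_cam" (4x4, takes a point from camera to tool coordinates, whose origin is the TCP and whose axes are the flange's). Camera axes: x right, y down, z forward; pixel columns grow to the right and rows downward; lengths in m; the calibration is good to about 2 mm. A picture is of the moment at which its call begins: read the wrist's pose just before it. There is no depth.
- job.sign_off(): hands the job in, once; it reports no verdict.
The state is a dict: "clock": time; "qpos": joint angles; "qd": joint speeds; "effort": joint torques, N m; "position": TCP position; "ee_rot": TCP orientation; "contact_force": force on the tool from outside, world axes, zero at the start; "moment": the same for the moment, N m; "width": finger opening in m.
Only numpy, scipy, OpenCV 4.12 (cv2) and the standard library are available. Lean on these libraries where they do the work, as an engineer would, in place of code of your own. Each camera call takes 0.05 s, during which the arm holds its last target. There are 200 camera calls.

TASK

The model on the round carrier stands in the front leg of the scanner's T-shaped loading track. Slide it along the track, never lifting it out and without ramming it, in under the scan bridge and then sideways into the empty bay, past the spring catch until it is fully home against the stop with the catch sprung out behind it; then let go. Leave the model that is already parked in the other bay, and everything else on the bench, where it is.

Things in the scene. Friction and masses are not known exactly. Their poses are not given: they have to be found in the camera images.
- track: Fixed T-shaped loading track. Origin on the bench under the middle of the T's crossing; x runs from the front leg (the open end) inwards, in under the bridge, y along the bays (+y is the left bay), z up. Lane floor 10 mm above the bench, wall tops 20 mm; lanes 60 mm wide. Front leg: along x at y = 0, from x = -165 mm to the crossing. Cross lane: along y at x = 0, walls at x = +-30 mm.
- bridge_edge (a point): Middle of the lower front edge of the scan bridge above the cross lane, 165 mm over the bench. From here the bridge reaches 85 mm inwards (+x) and 171 mm to either side: a white rail 18 mm deep along its front and one along its back, open between but for the camera head in the middle; two 22 mm columns at track x = 53, y = +-160 mm. No room for an upright gripper over the cross lane: the hand must lean back over the front leg, 35 to 45 degrees. Axes as the track's.
- stop_left (a point): End stop of the left bay: middle of the stop's face on the lane floor, 122 mm to the left (+y) of the crossing. A carrier pressed against it has its centre 28 mm short of it. Axes as the track's.
- stop_right (a point): End stop of the right bay, mirrored: 122 mm to the right (-y) of the crossing. Axes as the track's.
- carrier_mid (a point): Middle of the model to move, 30 mm above its underside (40 mm above the bench in the track); z up. Round grey plate 56 mm across, 10 mm thick, loose on the track floor; on it a yellow stone block 38 mm long (x), 34 wide (y), 40 high (top 60 mm above the bench), small teeth on top. About 0.4 kg. Starts in the front leg, block's length roughly along it; can turn on its round plate.
- parked_mid (a point): Middle of an identical model on an identical carrier (30 mm above its underside), already home in one of the two bays. Leave it there. The other bay is the empty one, with a small white paper ticket on its floor.
- catch_left (a joint): Spring catch of the left bay: thin steel pawl hinged at the lane's back wall (track x = 31, y = 33.5 mm), slanting outwards into the lane, tip near x = 21, y = 71 mm, 12 to 19 mm above the bench. 0 rad sprung out; grows as it is pushed into the wall (0.3 is flat). Spring 0.25 N m/rad, preload 0.075 N m: passing takes some newtons; it snaps back to about 0 when the carrier is home.
- catch_right (a joint): The same catch mirrored, for the right (-y) bay: 0 rad sprung out, grows as it is pushed in.
Mind the look-alikes: they are no part of the job. Leave any purple or turquoise look-alike of the part that bears carrier_mid alone.

How it is judged:
On the way, in this order (a step that is already met when the one before it is completed fails the run):
1. the carrier has been slid along the front leg to the crossing under the bridge (x of carrier_mid in the frame of track above -0.006 m and y of carrier_mid in the frame of track between -0.03 and 0.03 m).
2. the carrier is home in the empty bay, with the catch sprung out behind it (((y of carrier_mid in the frame of track above 0.0895 m and value of joint catch_left below 0.06 rad) or (y of carrier_mid in the frame of track below -0.0895 m and value of joint catch_right below 0.06 rad))), for 0.2 s.
At the end, for the whole second after the job is handed in: The carrier stands flat on the floor of the empty bay (3 mm, 5 degrees), its centre 89.5 mm or more from the track's middle line (94 is against the stop), that bay's catch sprung out behind it (under 0.06 rad), released; the parked model within 5 mm of where it was (((y of carrier_mid in the frame of track above 0.0895 m and value of joint catch_left below 0.06 rad) or (y of carrier_mid in the frame of track below -0.0895 m and value of joint catch_right below 0.06 rad)) and z of carrier_mid in the frame of track between 0.037 and 0.043 m and angle between carrier_mid's own z axis and vertical below 0.08 rad and distance of parked_mid from where it was at the start of the episode below 0.005 m); the robot touches nothing.
It fails at once if the carrier is lifted out of the track (10 mm or more) (z of carrier_mid in the frame of track above 0.05 m).
It fails at once if the model is rammed: more than 60 N between carrier and track (contact force between carrier and track above 60 N).
It fails at once if the parked model is disturbed by more than 8 mm (distance of parked_mid from where it was at the start of the episode above 0.008 m).
It fails at once if something else on the bench is shoved more than 30 mm (distance of any of wax_tin, cast, wax_knife, lab_brush, bowl, mug, jar from where it was at the start of the episode above 0.03 m).
It also fails if it takes over 64 s, if anything falls off the work surface, if the arm or the gripper's body presses on something with over 40 N, if the wrist force passes 120 N, or if a joint passes its speed limit or range.

## Working session

There is one attempt and no reset: what is moved stays moved. The work goes in short steps, Python scripts to look and compute and a tool call to move; the robot and the scene stay as the last step left them, time stands still between calls to the robot, and variables do not carry over. Pictures are saved under pics/ and viewed, about 8 in all and at most 12, crops included, and the job is handed in when it is done.

Besides the shell and the picture viewer there is one more tool, called after ">>>" in YAML: its name, and indented under it one key for each argument. step_arm: Moves the arm, as the interface text tells. Its arguments: {"type":"object","properties":{"moves":{"type":"array","items":{"type":"number","minimum":-1,"maximum":1}},"force":{"type":"number"}},"required":["moves"]}

```bash
mkdir -p pics; python3 - <<'E'
from rig import manip,get_image
import cv2,numpy as np
s=manip.get_state();print(s)
for n in ("scene","top"):
    g=get_image(n);cv2.imwrite(f"pics/{n}0.png",g["frame"])
    np.savez(f"{n}0.npz",**g)
    R=cv2.Rodrigues(np.array(g["rvec"],float))[0]
    print(n,g["fx"],g["fy"],g["cx"],g["cy"],"cam at",-R.T@np.array(g["tvec"]).ravel(),R[2])
E
```

```text
{'clock': 0.0, 'qpos': array([-1.44701327e+00,  2.76603378e-01,  1.50614105e+00, -8.00972671e-06,
        1.36068647e+00, -1.21004883e-01]), 'qd': array([ 2.37994212e-04, -2.49069776e-03,  1.33309772e-04, -1.99857409e-04,
        4.83676366e-05, -1.80078483e-03]), 'effort': array([-1.61783282e-03, -4.16781700e+01, -2.45806503e+01, -2.07081998e-04,
        1.09940246e-02,  1.00555511e-05]), 'position': array([ 0.13927347, -0.55732012,  0.22283178]), 'ee_rot': array([-9.19113849e-04,  9.92518682e-01,  1.22089400e-01, -5.19275480e-06]), 'contact_force': array([ 0.46346229, -0.42115001, -0.03560311]), 'moment': array([ 0.00839971, -0.0071806 ,  0.01271554]), 'width': 0.08539691110847951}
scene 380.8292135479145 380.8292135479145 255.4200303574164 193.1186758331703 cam at [ 0.90859088 -0.43775485  0.5627785 ] [-0.4842061   0.63562059 -0.60127441]
top 417.05941587266847 417.05941587266847 261.2386455932654 184.34973069325292 cam at [0.43418218 0.00310858 0.74077842] [ 0.22600293  0.01341337 -0.97403427]
```

View pics/scene0.png

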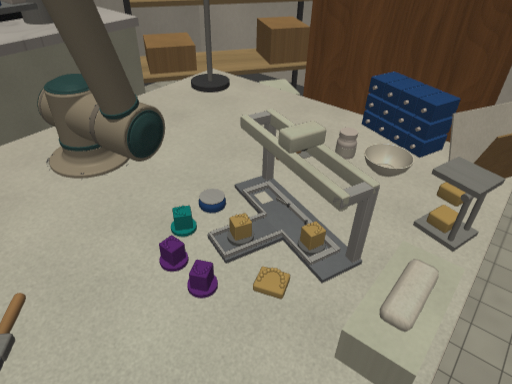

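View pics/top0.png

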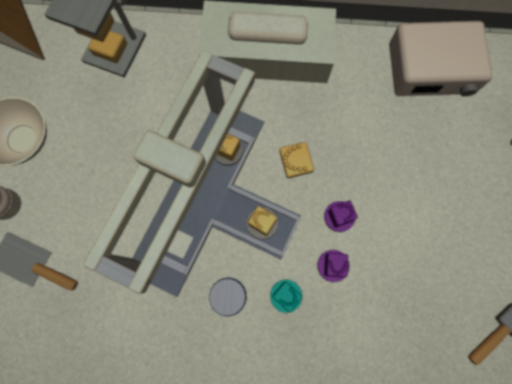

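The model to move is the yellow block on the grey carrier in the front leg, at top (263,221) and scene (241,228). The other candidates are:
- parked model, top (229,147)
- yellow flat cast (297,160)
- yellow pieces on the articulator (107,43)
- purple look-alikes (341,215) and (334,266)
- turquoise look-alike (286,296)

The ticket at (180,245) marks the empty bay, which looks like the left one. Next is a close crop.

```bash
cat > h.py <<'E'
import numpy as np,cv2
def cam(g):
    K=np.array([[g["fx"],0,g["cx"]],[0,g["fy"],g["cy"]],[0,0,1]],float)
    return K,np.array(g["rvec"],float).ravel(),np.array(g["tvec"],float).ravel()
def ray(g,px,z):
    K,r,t=cam(g);R=cv2.Rodrigues(r)[0];o=-R.T@t
    d=(R.T@np.linalg.inv(K)@np.c_[np.atleast_2d(px).astype(float),np.ones(len(np.atleast_2d(px)))].T).T
    return o+d*((z-o[2])/d[:,2])[:,None]
def proj(g,P):
    K,r,t=cam(g);return cv2.projectPoints(np.atleast_2d(P).astype(float),r,t,K,None)[0][:,0]
E
python3 - <<'E'
import cv2,numpy as np
from h import *
g=dict(np.load("top0.npz"));f=g["frame"]
c=f[50:300,80:310];cv2.imwrite("pics/crop.png",cv2.resize(c,(552,600),interpolation=cv2.INTER_CUBIC))
hsv=cv2.cvtColor(f,cv2.COLOR_BGR2HSV)
m=cv2.inRange(hsv,(15,110,90),(32,255,255))
n,l,st,ce=cv2.connectedComponentsWithStats(m)
for i in range(1,n):
    if st[i,4]>60: print("yellow",st[i],ce[i],ray(g,ce[i],.05)[0])
for p in [(300,216),(280,256),(180,245)]: print(p,ray(g,p,.02 if p[0]>200 else .01)[0])
s=dict(np.load("scene0.npz"));hs=cv2.cvtColor(s["frame"],cv2.COLOR_BGR2HSV)
m=cv2.inRange(hs,(12,100,80),(32,255,255));n,l,st,ce=cv2.connectedComponentsWithStats(m)
for i in range(1,n):
    if st[i,4]>60: print("scene",st[i],ce[i],ray(s,ce[i],.045)[0])
E
```

```text
yellow [ 89  31  35  26 533] [106.9249531   44.17260788] [0.83898417 0.31478513 0.05      ]
yellow [220 134  19  22 265] [229.01132075 144.62641509] [0.6612486 0.0734641 0.05     ]
yellow [280 143  33  34 819] [296.1965812  159.47985348] [ 0.64263608 -0.04444744  0.05      ]
yellow [249 207  27  27 453] [262.02649007 219.92935982] [0.53379601 0.00705795 0.05      ]
yellow [ 32 264  43  26 437] [ 53.63157895 276.01372998] [0.4191507 0.3366402 0.05     ]
yellow [471 326  39  38 480] [489.35625    344.73958333] [ 0.36283008 -0.36099621  0.05      ]
(300, 216) [ 0.54965176 -0.05835329  0.02      ]
(280, 256) [ 0.47846211 -0.02766472  0.02      ]
(180, 245) [0.48576066 0.14655681 0.01      ]
scene [130   0  73   6 215] [169.68372093   1.26976744] [-1.2635665   1.41151426  0.045     ]
scene [210   0  28   4  84] [221.5952381    1.17857143] [-1.02305053  1.65955737  0.045     ]
scene [ 212   17   99   57 2987] [269.29561433  48.76230331] [-0.13874803  1.01100011  0.045     ]
scene [363  23  16  64 149] [369.48993289  52.42281879] [0.23089576 1.27651614 0.045     ]
scene [ 140   33   67   48 2368] [171.35472973  56.28420608] [-0.38301573  0.64011327  0.045     ]
scene [358  82   7  32  92] [360.64130435  95.83695652] [0.42381953 0.78639457 0.045     ]
scene [438 182  27  24 387] [450.57364341 193.42377261] [0.83695903 0.39765599 0.045     ]
scene [427 205  31  27 536] [442.44402985 217.79477612] [0.84915657 0.29605867 0.045     ]
scene [230 214  22  26 469] [240.37100213 226.36034115] [0.53754658 0.00220874 0.045     ]
scene [300 222  26  28 519] [312.39691715 235.03660886] [0.66381391 0.07374935 0.045     ]
scene [253 267  37  31 804] [271.21766169 281.75      ] [ 0.67041072 -0.07291028  0.045     ]
scene [  0 293  25  41 426] [ 10.9342723  312.48826291] [ 0.3903072 -0.3818055  0.045    ]
```

View pics/crop.png

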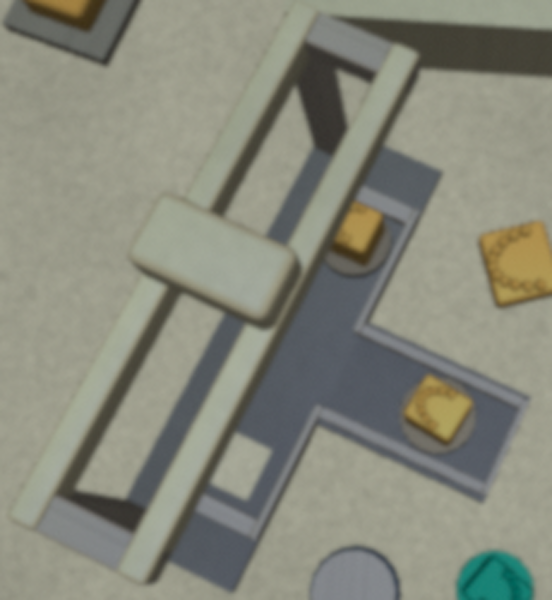

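```bash
python3 - <<'E'
from h import *
g=dict(np.load("top0.npz"))
c=lambda u,v:(u/2.4+80-.3,v/2.4+50-.3)
P=ray(g,[c(357,326),c(316,408),c(527,398),c(483,500),c(418,209),c(256,535)],.02)
print(P.round(4))
print("corner gap",np.linalg.norm(P[0]-P[1]),"end gap",np.linalg.norm(P[2]-P[3]))
a=(P[0]+P[1])/2;b=(P[2]+P[3])/2;print("leg len",np.linalg.norm(a-b))
ux=(a-b)/np.linalg.norm(a-b)
w=(P[5]-P[4]);w/=np.linalg.norm(w);uy0=(P[1]-P[0])/60*1000
for n,v in (("leg",ux),("bay",np.array([w[1],-w[0],0])),("cor",np.array([uy0[1],-uy0[0],0])/np.linalg.norm(uy0))): print(n,np.degrees(np.arctan2(v[1],v[0])))
uy=np.array([-ux[1],ux[0],0]);o=a+.03*ux;print("origin",o, "P4,5 in track",[( (p-o)@ux,(p-o)@uy) for p in P])
# carrier: yellow block top, triangulated between views
s=dict(np.load("scene0.npz"))
for nm,pt,ps in (("car",(263,220.5),(240.4,226.4)),("park",(229,144.6),(312.4,235))):
    for z in (.04,.05,.06):
        q=ray(g,pt,z)[0]-o;r=ray(s,ps,z)[0]-o;print(nm,z,"top",(q@ux).round(4),(q@uy).round(4),"scene",(r@ux).round(4),(r@uy).round(4))
f=g["frame"]
hsv=cv2.cvtColor(f,cv2.COLOR_BGR2HSV)
m=cv2.inRange(hsv,(15,110,60),(32,255,255))[200:240,240:285];cn=max(cv2.findContours(m,0,2)[0],key=cv2.contourArea);print(cv2.minAreaRect(cn))
E
```

```text
[[ 0.5952  0.0709  0.02  ]
 [ 0.5323  0.0952  0.02  ]
 [ 0.5504 -0.0571  0.02  ]
 [ 0.4752 -0.0295  0.02  ]
 [ 0.6893  0.0327  0.02  ]
 [ 0.4397  0.1286  0.02  ]]
corner gap 0.06737696468500971 end gap 0.08012175136903651
leg len 0.13619527247146263
leg 68.01439684781943
bay 68.97203795437201
cor 68.86215557649085
origin [0.5749912  0.11083411 0.02      ] P4,5 in track [(np.float64(-0.02950155730257925), np.float64(-0.03368479475102452)), (np.float64(-0.030498442697420757), np.float64(0.03368479475102453)), (np.float64(-0.16490202626852837), np.float64(-0.040039995939922586)), (np.float64(-0.16748851867439687), np.float64(0.04003999593992269)), (np.float64(-0.029716972188127678), np.float64(-0.1352304083278405)), (np.float64(-0.034185465731020555), np.float64(0.13209518753963287))]
car 0.04 top -0.113 -0.0018 scene -0.1122 -0.0012
car 0.05 top -0.1135 -0.0005 scene -0.1173 -0.011
car 0.06 top -0.1141 0.0008 scene -0.1225 -0.0208
park 0.04 top -0.0001 -0.0967 scene 0.0026 -0.0921
park 0.05 top -0.0023 -0.094 scene -0.0048 -0.1002
park 0.06 top -0.0045 -0.0913 scene -0.0122 -0.1083
((21.91176414489746, 20.147058486938477), (22.6378116607666, 20.922826766967773), 30.963756561279297)
```

```bash
python3 - <<'E'
from h import *
from rig import get_image
g=dict(np.load("top0.npz"));o=np.array([.575,.111,0]);th=np.radians(68.5)
ux=np.array([np.cos(th),np.sin(th),0]);uy=np.array([-ux[1],ux[0],0])
c=lambda u,v:(u/2.4+80-.3,v/2.4+50-.3)
for z in (.165,.183,.2):
    print(z,[((q-o)@ux.round(4),(q-o)@uy) for q in ray(g,[c(418,60),c(152,581),c(398,45),c(125,570)],z)])
w=get_image("wrist");print(w["T_tool_cam"].round(3))
cv2.imwrite("pics/wrist0.png",w["frame"])
s=dict(np.load("scene0.npz"))
cv2.imwrite("pics/scrop.png",cv2.resize(s["frame"][100:280,160:390],None,fx=3,fy=3,interpolation=cv2.INTER_CUBIC))
E
```

```text
0.165 [(np.float64(-0.012442178413624702), np.float64(-0.17849429378154685)), (np.float64(-0.016583441554558032), np.float64(0.1712195857976044)), (np.float64(0.0034411010228760914), np.float64(-0.1823709503786537)), (np.float64(-8.628667338136802e-05), np.float64(0.1724996469880848))]
0.183 [(np.float64(-0.016804785733494584), np.float64(-0.17005444317266522)), (np.float64(-0.020816584598258744), np.float64(0.16872667199494115)), (np.float64(-0.0014180497924106514), np.float64(-0.17380990763026744)), (np.float64(-0.004835164202638465), np.float64(0.16996671587914608))]
0.2 [(np.float64(-0.020925025980038394), np.float64(-0.1620834731531659)), (np.float64(-0.024814553028420522), np.float64(0.16637225340353698)), (np.float64(-0.00600724778462582), np.float64(-0.1657244783679028)), (np.float64(-0.00932021520249232), np.float64(0.1675745031651485))]
[[ 0.    -0.949 -0.315  0.081]
 [ 1.     0.    -0.001 -0.001]
 [ 0.001 -0.315  0.949 -0.151]
 [ 0.     0.     0.     1.   ]]
```

View pics/scrop.png

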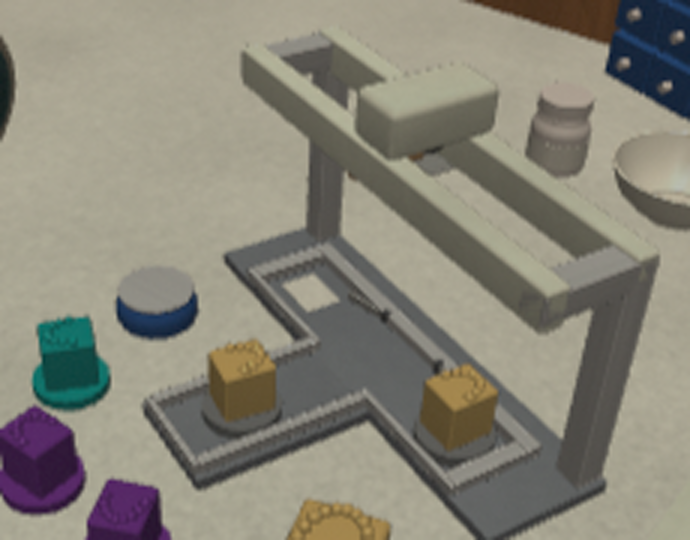

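View pics/wrist0.png

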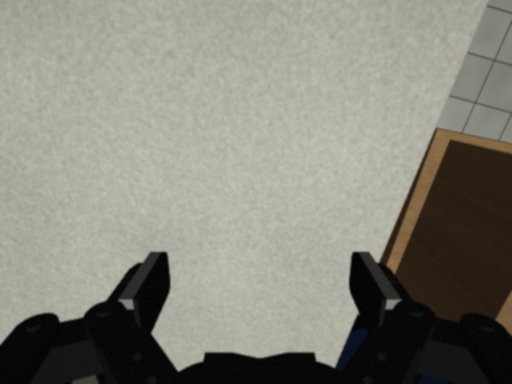

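The scene crop confirms the choice: the grey carrier with the yellow block is in the front leg, the ticket is in the left bay (310,290), and the parked model is in the right bay. The wrist view shows only the open fingers over bare bench.

The bridge front sits at track x≈-15 mm. `step_arm` has no tilt axis, so I'll test in free space whether reaching past the workspace changes the tilt.

>>> step_arm:
  moves: [0,0.3,-0.4,0,-1,0,0.3,-0.4,0,-1,0,0.3,-0.4,0,-1,0,0.3,-0.4,0,-1,0,0.3,-0.4,0,-1]

```text
clock: 0.65
position: [0.1758, -0.7035, 0.4248]
ee_rot: [0.0, 0.993, 0.122, 0.0]
contact_force: [1.4, -2.4, 1.3]
width: 0.0853
```

>>> step_arm:
  moves: [0,0.6,0,0,-1,0,0.6,0,0,-1,0,0.6,0,0,-1,0,0.6,0,0,-1,0,0.6,0,0,-1]

```text
clock: 1.15
position: [0.2098, -0.8401, 0.3628]
ee_rot: [0.019, 0.992, 0.122, 0.002]
contact_force: [-0.4, 0.1, -0.6]
width: 0.0855
```

>>> step_arm:
  moves: [0,1,0,0,-1,0,1,0,0,-1,0,1,0,0,-1,0,1,0,0,-1,0,1,0,0,-1]

```text
clock: 1.65
position: [0.2264, -0.9067, 0.2802]
ee_rot: [0.04, 0.992, 0.122, 0.005]
contact_force: [-0.4, -0.5, -0.3]
width: 0.0853
```

>>> step_arm:
  moves: [0,0,0,0,-1,0,0,0,0,-1]

```text
clock: 1.85
position: [0.2263, -0.906, 0.2808]
ee_rot: [0.039, 0.992, 0.122, 0.005]
contact_force: [0.2, 0.3, 0.2]
width: 0.0853
```

Pulling past the reach limit adds a small tilt, and that tilt is kept as the new commanded pose. So I can build up lean by stretching along the track's azimuth (68.5°), and I'll check what stands there.

```bash
python3 - <<'E'
from h import *
s=dict(np.load("scene0.npz"))
names=dict(drawerLfront=(362,112),drawerRfront=(428,150),drawerR=(452,130),lampbase=(210,83),jar=(346,155),bowl=(388,172),paper=(282,88),benchback=(225,75),artic=(447,240))
for n,p in names.items(): print(n,ray(s,p,0)[0].round(3))
P=[.3,.76,.4];print(proj(s,[[.32,.82,z] for z in(0,.3,.45)]))
d=ray(s,(362,112),0)[0]
print("drawer tops at same xy:",[(z,proj(s,[[d[0],d[1],z]]).round(0)) for z in (.1,.15,.2)])
E
```

```text
drawerLfront [0.449 0.764 0.   ]
drawerRfront [0.715 0.651 0.   ]
drawerR [0.732 0.832 0.   ]
lampbase [-0.132  0.611  0.   ]
jar [0.542 0.466 0.   ]
bowl [0.67  0.461 0.   ]
paper [0.113 0.758 0.   ]
benchback [-0.148  0.717  0.   ]
artic [0.874 0.29  0.   ]
[[336.8310512   97.31452091]
 [350.71900747   9.95946989]
 [359.29356222 -43.97435986]]
drawer tops at same xy: [(0.1, array([[368.,  84.]])), (0.15, array([[371.,  69.]])), (0.2, array([[374.,  53.]]))]
```

```bash
cat >> h.py <<'E'
from scipy.spatial.transform import Rotation as Ro
O=np.array([.575,.111,0]);TH=np.radians(68.5)
UX=np.array([np.cos(TH),np.sin(TH),0]);UY=np.array([-UX[1],UX[0],0])
def RT(lean,sgn):  # tool frame: z leans inwards; tool x = sgn*(ux*c+k*s)
    c,s=np.cos(lean),np.sin(lean);k=np.array([0,0,1.]);z=s*UX-c*k;x=sgn*(c*UX+s*k)
    return np.c_[x,np.cross(z,x),z]
def Rq(q): return Ro.from_quat(np.array(q)[[1,2,3,0]]).as_matrix()
E
python3 - <<'E'
from h import *
from rig import manip
s=manip.get_state();q=s["qpos"];print(q.round(3),s["position"])
R=Rq(s["ee_rot"])
E=lambda q,sg=1:(Ro.from_euler('Z',q[0])*Ro.from_euler('Y',q[1]+q[2])*Ro.from_euler('Z',sg*q[3])*Ro.from_euler('Y',q[4])*Ro.from_euler('Z',q[5]+np.pi/2)).as_matrix()
print("FK orient check",np.abs(E(q)-R).max(), "tool z",R[:,2].round(3))
for p in ((-.112,0),(0,0),(0,.094)):
  for sgn in (1,-1):
    Rt=RT(np.radians(38),sgn);tcp=O+UX*p[0]+UY*p[1]+[0,0,.04];w=tcp-.25*Rt[:,2];az=np.arctan2(w[1],w[0])
    for j23 in (1.7,2.1):
        e=(Ro.from_matrix((Ro.from_euler('Z',az)*Ro.from_euler('Y',j23)).as_matrix().T@Rt@Ro.from_euler('Z',-np.pi/2).as_matrix())).as_euler('ZYZ')
        print(p,sgn,"az",az.round(2),"r,z",np.hypot(*w[:2]).round(3),w[2].round(3),j23,"j456",e.round(2))
E
```

```text
[-1.403  0.906  0.22   0.006  1.936 -0.074] [ 0.22627504 -0.90599835  0.28079621]
FK orient check 3.122502256758253e-16 tool z [ 0.019 -0.077 -0.997]
(-0.112, 0) 1 az -0.28 r,z 0.497 0.237 1.7 j456 [ 0.67  1.41 -0.  ]
(-0.112, 0) 1 az -0.28 r,z 0.497 0.237 2.1 j456 [ 0.76  1.1  -0.28]
(-0.112, 0) -1 az -0.28 r,z 0.497 0.237 1.7 j456 [0.67 1.41 3.14]
(-0.112, 0) -1 az -0.28 r,z 0.497 0.237 2.1 j456 [0.76 1.1  2.86]
(0, 0) 1 az -0.06 r,z 0.52 0.237 1.7 j456 [0.66 1.28 0.17]
(0, 0) 1 az -0.06 r,z 0.52 0.237 2.1 j456 [ 0.79  0.97 -0.12]
(0, 0) -1 az -0.06 r,z 0.52 0.237 1.7 j456 [ 0.66  1.28 -2.97]
(0, 0) -1 az -0.06 r,z 0.52 0.237 2.1 j456 [0.79 0.97 3.02]
(0, 0.094) 1 az 0.01 r,z 0.431 0.237 1.7 j456 [0.65 1.24 0.23]
(0, 0.094) 1 az 0.01 r,z 0.431 0.237 2.1 j456 [ 0.79  0.93 -0.07]
(0, 0.094) -1 az 0.01 r,z 0.431 0.237 1.7 j456 [ 0.65  1.24 -2.92]
(0, 0.094) -1 az 0.01 r,z 0.431 0.237 2.1 j456 [0.79 0.93 3.07]
```

```bash
cat >> h.py <<'E'
def fr(R,d,tw=0): return [*(R.T@np.asarray(d)/.5).round(3),round(tw/np.pi,3)]
def plan(p,R,wps,yawx=None):
    # each call: one delta of <=240mm and <=42deg twist; prints rows to send 5x
    p=np.array(p,float)
    for w in wps:
        while np.linalg.norm(w-p)>.002:
            d=w-p;n=np.linalg.norm(d);d=d*min(1,.24/n);tw=0
            if yawx is not None:
                x=R.T@yawx;tw=np.clip(np.arctan2(x[1],x[0]),-.7,.7)
                if abs(tw)<.01:tw=0
            print(fr(R,d,tw),"->",(p+d).round(3));p=p+d
            R=R@Ro.from_euler('z',tw).as_matrix()
E
python3 - <<'E'
from h import *
from rig import manip
s=manip.get_state()
plan(s["position"],Rq(s["ee_rot"]),[np.array(a) for a in ([.45,-.3,.55],[.45,.2,.6],[.24,.60,.62])],UX)
E
```

```text
[np.float64(0.25), np.float64(-0.35), np.float64(-0.213), np.float64(-0.223)] -> [ 0.303 -0.698  0.373]
[np.float64(0.417), np.float64(-0.107), np.float64(-0.213), np.float64(-0.079)] -> [ 0.38  -0.49   0.465]
[np.float64(0.394), np.float64(-0.001), np.float64(-0.195), 0.0] -> [ 0.45 -0.3   0.55]
[np.float64(0.44), np.float64(-0.173), np.float64(-0.084), 0.0] -> [ 0.45  -0.061  0.574]
[np.float64(0.44), np.float64(-0.173), np.float64(-0.084), 0.0] -> [0.45  0.178 0.598]
[np.float64(0.041), np.float64(-0.016), np.float64(-0.008), 0.0] -> [0.45 0.2  0.6 ]
[np.float64(0.31), np.float64(-0.362), np.float64(-0.058), 0.0] -> [0.339 0.412 0.611]
[np.float64(0.274), np.float64(-0.32), np.float64(-0.051), 0.0] -> [0.24 0.6  0.62]
```

>>> step_arm:
  moves: [0.25,-0.35,-0.21,-0.22,-1,0.25,-0.35,-0.21,-0.22,-1,0.25,-0.35,-0.21,-0.22,-1,0.25,-0.35,-0.21,-0.22,-1,0.25,-0.35,-0.21,-0.22,-1]

```text
clock: 2.35
position: [0.3043, -0.6955, 0.3769]
ee_rot: [0.041, 0.89, 0.453, -0.009]
contact_force: [-0.5, -0.4, 0.2]
width: 0.0854
```

>>> step_arm:
  moves: [0.42,-0.11,-0.21,-0.08,-1,0.42,-0.11,-0.21,-0.08,-1,0.42,-0.11,-0.21,-0.08,-1,0.42,-0.11,-0.21,-0.08,-1,0.42,-0.11,-0.21,-0.08,-1]

```text
clock: 2.85
position: [0.382, -0.4861, 0.4669]
ee_rot: [0.04, 0.828, 0.559, -0.013]
contact_force: [1.2, -0.4, 1.2]
width: 0.0853
```

>>> step_arm:
  moves: [0.39,0,-0.2,0,-1,0.39,0,-0.2,0,-1,0.39,0,-0.2,0,-1,0.39,0,-0.2,0,-1,0.39,0,-0.2,0,-1]

```text
clock: 3.35
position: [0.4529, -0.2967, 0.5553]
ee_rot: [0.041, 0.827, 0.56, -0.011]
contact_force: [0.1, -1.6, 0.9]
width: 0.0853
```

>>> step_arm:
  moves: [0.44,-0.17,-0.08,0,-1,0.44,-0.17,-0.08,0,-1,0.44,-0.17,-0.08,0,-1,0.44,-0.17,-0.08,0,-1,0.44,-0.17,-0.08,0,-1]

```text
clock: 3.85
position: [0.454, -0.0601, 0.5745]
ee_rot: [0.039, 0.828, 0.559, -0.011]
contact_force: [0.5, -0.2, 0.2]
width: 0.0857
```

>>> step_arm:
  moves: [0.44,-0.17,-0.08,0,-1,0.44,-0.17,-0.08,0,-1,0.44,-0.17,-0.08,0,-1,0.44,-0.17,-0.08,0,-1,0.44,-0.17,-0.08,0,-1]

```text
clock: 4.35
position: [0.457, 0.1777, 0.5959]
ee_rot: [0.038, 0.828, 0.56, -0.011]
contact_force: [0.2, -0.3, 0.4]
width: 0.0852
```

```bash
python3 - <<'E'
from h import *
from rig import manip,get_image
s=manip.get_state();print(s["clock"],s["qpos"].round(3),s["position"],s["ee_rot"])
plan(s["position"],Rq(s["ee_rot"]),[np.array([.24,.60,.62])],UX)
a=get_image("scene")["frame"];b=get_image("wrist")["frame"]
cv2.imwrite("pics/sw1.png",np.hstack([cv2.resize(a,(400,300)),cv2.resize(b,(400,300))]))
E
```

```text
4.35 [ 0.289  0.19   0.717 -0.1    2.23   0.61 ] [0.4569966  0.17772192 0.59592259] [ 0.03781868  0.82780014  0.55964031 -0.01092689]
[np.float64(0.311), np.float64(-0.36), np.float64(-0.061), 0.0] -> [0.347 0.391 0.608]
[np.float64(0.305), np.float64(-0.353), np.float64(-0.06), 0.0] -> [0.24 0.6  0.62]
```

View pics/sw1.png

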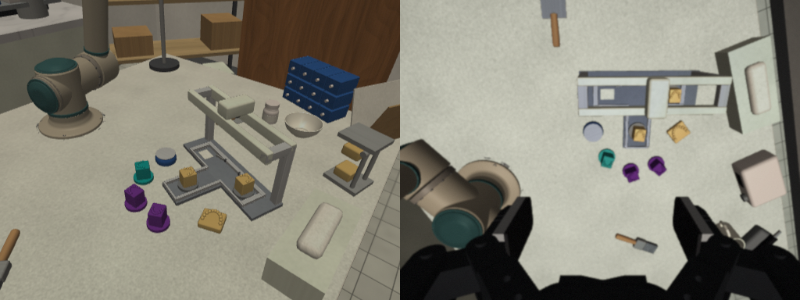

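The scene view shows the arm raised and clear. The wrist view shows track, bridge and clutter undisturbed. Next I go to the far-left high point and stretch there to gain lean.

>>> step_arm:
  moves: [0.31,-0.36,-0.06,0,-1,0.31,-0.36,-0.06,0,-1,0.31,-0.36,-0.06,0,-1,0.31,-0.36,-0.06,0,-1,0.31,-0.36,-0.06,0,-1]

```text
clock: 4.95
position: [0.3475, 0.3886, 0.607]
ee_rot: [0.037, 0.828, 0.559, -0.012]
contact_force: [0.4, -0.6, 0.6]
width: 0.0852
```

>>> step_arm:
  moves: [0.3,-0.35,-0.06,0,-1,0.3,-0.35,-0.06,0,-1,0.3,-0.35,-0.06,0,-1,0.3,-0.35,-0.06,0,-1,0.3,-0.35,-0.06,0,-1]

```text
clock: 5.45
position: [0.234, 0.5755, 0.5873]
ee_rot: [0.032, 0.828, 0.56, -0.006]
contact_force: [1.4, -0.3, -0.4]
width: 0.0852
```

>>> step_arm:
  moves: [0.7,0,-0.9,0,-1,0.7,0,-0.9,0,-1,0.7,0,-0.9,0,-1,0.7,0,-0.9,0,-1,0.7,0,-0.9,0,-1]

```text
clock: 5.95
position: [0.2373, 0.5875, 0.5868]
ee_rot: [0.024, 0.829, 0.559, 0.008]
contact_force: [-0.3, 0.7, 0.0]
width: 0.0856
```

```bash
python3 - <<'E'
from h import *
from rig import manip
s=manip.get_state();R=Rq(s["ee_rot"]);print(s["clock"],s["qpos"].round(3),s["position"],R.round(3))
E
```

```text
5.95 [ 1.106  0.512  0.221 -0.075  2.417  1.435] [0.2373295  0.58754272 0.5867987 ] [[ 0.375  0.926  0.04 ]
 [ 0.927 -0.374 -0.03 ]
 [-0.013  0.049 -0.999]]
```

>>> step_arm:
  moves: [0.8,0,-0.6,0,-1]

```text
clock: 6.05
position: [0.2419, 0.6013, 0.5831]
ee_rot: [0.017, 0.829, 0.559, 0.019]
contact_force: [0.2, 0.5, -0.3]
width: 0.0852
```

>>> step_arm:
  moves: [0.8,0,-0.6,0,-1]

```text
clock: 6.15
position: [0.2468, 0.6153, 0.5793]
ee_rot: [0.01, 0.828, 0.56, 0.03]
contact_force: [-0.3, 0.0, -0.8]
width: 0.0853
```

>>> step_arm:
  moves: [1,0,0,0,-1,1,0,0,0,-1]

```text
clock: 6.35
position: [0.2694, 0.6694, 0.5383]
ee_rot: [0.003, 0.828, 0.56, 0.041]
contact_force: [0.0, -0.4, 0.0]
width: 0.0855
```

>>> step_arm:
  moves: [0,0,-1,0,-1,0,0,-1,0,-1]

```text
clock: 6.55
position: [0.2501, 0.6298, 0.5797]
ee_rot: [-0.001, 0.827, 0.56, 0.047]
contact_force: [-0.7, 0.1, 0.7]
width: 0.0857
```

```bash
python3 - <<'E'
from h import *
from rig import manip
s=manip.get_state();R=Rq(s["ee_rot"]);print(s["clock"],s["qpos"].round(3),s["position"],R.round(3))
E
```

```text
6.55 [ 1.115  0.523  0.223 -0.061  2.312  1.453] [0.250068   0.62978884 0.57967238] [[ 0.369  0.926  0.076]
 [ 0.926 -0.373  0.054]
 [ 0.078  0.051 -0.996]]
```

>>> step_arm:
  moves: [0.8,-0.15,-0.5,0,-1]

```text
clock: 6.65
position: [0.2458, 0.641, 0.5858]
ee_rot: [-0.011, 0.827, 0.559, 0.063]
contact_force: [-0.5, 0.1, -0.3]
width: 0.0855
```

>>> step_arm:
  moves: [0.8,-0.15,-0.5,0,-1]

```text
clock: 6.75
position: [0.2445, 0.6599, 0.5816]
ee_rot: [-0.019, 0.825, 0.559, 0.075]
contact_force: [0.9, -0.1, -0.6]
width: 0.0854
```

>>> step_arm:
  moves: [0.85,-0.15,-0.45,0,-1]

```text
clock: 6.85
position: [0.2434, 0.6776, 0.5785]
ee_rot: [-0.027, 0.824, 0.559, 0.087]
contact_force: [0.4, -0.5, -0.3]
width: 0.0858
```

>>> step_arm:
  moves: [0.85,-0.15,-0.45,0,-1]

```text
clock: 6.95
position: [0.2422, 0.694, 0.5765]
ee_rot: [-0.036, 0.823, 0.559, 0.098]
contact_force: [0.0, -0.0, -0.8]
width: 0.0856
```

>>> step_arm:
  moves: [0.9,-0.15,-0.4,0,-1]

```text
clock: 7.05
position: [0.2418, 0.7111, 0.5749]
ee_rot: [-0.045, 0.821, 0.558, 0.111]
contact_force: [-0.4, 0.3, 0.1]
width: 0.0853
```

>>> step_arm:
  moves: [0.9,-0.15,-0.4,0,-1]

```text
clock: 7.15
position: [0.2413, 0.7274, 0.5738]
ee_rot: [-0.053, 0.819, 0.557, 0.123]
contact_force: [-0.2, 0.6, 0.5]
width: 0.085
```

>>> step_arm:
  moves: [0.9,-0.15,-0.3,0,-1]

```text
clock: 7.25
position: [0.2414, 0.7453, 0.5724]
ee_rot: [-0.063, 0.817, 0.557, 0.136]
contact_force: [-0.1, 0.1, -0.2]
width: 0.085
```

>>> step_arm:
  moves: [0.9,-0.15,-0.3,0,-1]

```text
clock: 7.35
position: [0.2416, 0.7627, 0.5708]
ee_rot: [-0.072, 0.815, 0.556, 0.148]
contact_force: [-0.2, -0.3, 0.9]
width: 0.085
```

```bash
cat > st.py <<'E'
from h import *
from rig import manip
s=manip.get_state();R=Rq(s["ee_rot"]);z=R[:,2];d=s["position"]-O
print(s["clock"],"q",s["qpos"].round(2),"p",s["position"].round(4),"track",(d@UX).round(4),(d@UY).round(4))
print("lean fwd deg",np.degrees(np.arctan2(z@UX,-z[2])).round(2),"side(+uy)",np.degrees(np.arcsin(z@UY)).round(2),"tool x in track",(R[:,0]@UX).round(3),(R[:,0]@UY).round(3),"tool y",(R[:,1]@UX).round(3),(R[:,1]@UY).round(3),R[2,1].round(3))
print("F",s["contact_force"].round(1),"w",round(float(s["width"]),4))
E
python3 st.py
```

```text
7.35 q [ 1.2   0.57  0.22 -0.05  2.03  1.54] p [0.2416 0.7627 0.5708] track 0.4841 0.549
lean fwd deg 18.79 side(+uy) -2.69 tool x in track 0.947 0.009 tool y -0.007 -0.999 0.047
F [-0.2 -0.3  0.9] w 0.085
```

>>> step_arm:
  moves: [0.8,-0.2,-0.55,0,-1]

```text
clock: 7.45
position: [0.2358, 0.7712, 0.5769]
ee_rot: [-0.081, 0.813, 0.554, 0.159]
contact_force: [-0.4, 0.3, -0.1]
width: 0.0857
```

>>> step_arm:
  moves: [0.8,-0.2,-0.55,0,-1]

```text
clock: 7.55
position: [0.2281, 0.7771, 0.5898]
ee_rot: [-0.092, 0.809, 0.553, 0.174]
contact_force: [0.4, -1.1, 0.8]
width: 0.0855
```

>>> step_arm:
  moves: [0.8,-0.2,-0.5,0,-1]

```text
clock: 7.65
position: [0.2212, 0.7839, 0.6017]
ee_rot: [-0.103, 0.806, 0.552, 0.188]
contact_force: [-0.4, -0.2, 0.2]
width: 0.0854
```

>>> step_arm:
  moves: [0.8,-0.2,-0.5,0,-1]

```text
clock: 7.75
position: [0.2146, 0.7905, 0.6125]
ee_rot: [-0.114, 0.802, 0.55, 0.201]
contact_force: [-0.4, 0.2, 0.7]
width: 0.0855
```

>>> step_arm:
  moves: [0.85,-0.2,-0.45,0,-1]

```text
clock: 7.85
position: [0.2093, 0.7983, 0.6224]
ee_rot: [-0.124, 0.799, 0.549, 0.214]
contact_force: [0.5, 0.1, -1.2]
width: 0.0855
```

>>> step_arm:
  moves: [0.85,-0.2,-0.45,0,-1]

```text
clock: 7.95
position: [0.2042, 0.8057, 0.6319]
ee_rot: [-0.135, 0.795, 0.547, 0.226]
contact_force: [0.4, 0.4, -0.2]
width: 0.0853
```

>>> step_arm:
  moves: [0.85,-0.2,-0.4,0,-1]

```text
clock: 8.05
position: [0.1993, 0.8134, 0.6419]
ee_rot: [-0.145, 0.791, 0.545, 0.239]
contact_force: [0.1, -0.6, 0.4]
width: 0.0854
```

>>> step_arm:
  moves: [0.85,-0.2,-0.4,0,-1]

```text
clock: 8.15
position: [0.1943, 0.8202, 0.6524]
ee_rot: [-0.156, 0.786, 0.543, 0.251]
contact_force: [1.1, -0.7, -0.2]
width: 0.0855
```

```bash
python3 st.py
```

```text
8.15 q [ 1.29  0.51  0.22 -0.07  1.81  1.61] p [0.1943 0.8202 0.6524] track 0.5203 0.6141
lean fwd deg 34.35 side(+uy) -1.17 tool x in track 0.826 0.019 tool y 0.005 -1.0 0.028
F [ 1.1 -0.7 -0.2] w 0.0855
```

Three more pulls should bring the lean to about 40°.

>>> step_arm:
  moves: [0.8,-0.2,-0.4,0,-1]

```text
clock: 8.25
position: [0.1883, 0.825, 0.6646]
ee_rot: [-0.166, 0.782, 0.541, 0.263]
contact_force: [-0.5, 0.5, -0.5]
width: 0.0854
```

>>> step_arm:
  moves: [0.8,-0.2,-0.4,0,-1]

```text
clock: 8.35
position: [0.1818, 0.8285, 0.6785]
ee_rot: [-0.177, 0.776, 0.538, 0.276]
contact_force: [-0.1, 0.2, 1.1]
width: 0.0855
```

>>> step_arm:
  moves: [0.8,-0.2,-0.4,0,-1]

```text
clock: 8.45
position: [0.1752, 0.8309, 0.6933]
ee_rot: [-0.188, 0.771, 0.536, 0.288]
contact_force: [0.1, -0.0, 0.3]
width: 0.0852
```

```bash
python3 st.py; python3 - <<'E'
from h import *
from rig import manip
s=manip.get_state()
A=O+UX*-.25+[0,0,.35]
plan(s["position"],Rq(s["ee_rot"]),[np.array([.40,.25,.60]),np.array([.46,-.05,.5]),np.array([.505,-.10,.25])],UX)
E
```

```text
8.45 q [ 1.32  0.48  0.22 -0.09  1.74  1.63] p [0.1752 0.8309 0.6933] track 0.5233 0.6358
lean fwd deg 40.28 side(+uy) -0.37 tool x in track 0.763 0.021 tool y 0.012 -1.0 0.018
F [ 0.1 -0.   0.3] w 0.0852
[np.float64(-0.319), np.float64(0.316), np.float64(-0.169), np.float64(0.005)] -> [0.261 0.61  0.658]
[np.float64(-0.314), np.float64(0.321), np.float64(-0.169), 0.0] -> [0.347 0.388 0.622]
[np.float64(-0.196), np.float64(0.2), np.float64(-0.106), 0.0] -> [0.4  0.25 0.6 ]
[np.float64(-0.39), np.float64(0.246), np.float64(-0.133), 0.0] -> [0.445 0.026 0.525]
[np.float64(-0.133), np.float64(0.084), np.float64(-0.045), 0.0] -> [ 0.46 -0.05  0.5 ]
[np.float64(-0.343), np.float64(0.108), np.float64(0.318), 0.0] -> [ 0.502 -0.096  0.268]
[np.float64(-0.027), np.float64(0.008), np.float64(0.025), 0.0] -> [ 0.505 -0.1    0.25 ]
```

>>> step_arm:
  moves: [-0.32,0.32,-0.17,0.005,-1,-0.32,0.32,-0.17,0.005,-1,-0.32,0.32,-0.17,0.005,-1,-0.32,0.32,-0.17,0.005,-1,-0.32,0.32,-0.17,0.005,-1]

```text
clock: 8.95
position: [0.2625, 0.6054, 0.6581]
ee_rot: [-0.19, 0.775, 0.53, 0.287]
contact_force: [1.0, -0.1, 0.5]
width: 0.0854
```

>>> step_arm:
  moves: [-0.31,0.32,-0.17,0,-1,-0.31,0.32,-0.17,0,-1,-0.31,0.32,-0.17,0,-1,-0.31,0.32,-0.17,0,-1,-0.31,0.32,-0.17,0,-1]

```text
clock: 9.45
position: [0.348, 0.3854, 0.6243]
ee_rot: [-0.189, 0.776, 0.529, 0.287]
contact_force: [0.1, 0.1, -0.1]
width: 0.0856
```

>>> step_arm:
  moves: [-0.2,0.2,-0.11,0,-1,-0.2,0.2,-0.11,0,-1,-0.2,0.2,-0.11,0,-1,-0.2,0.2,-0.11,0,-1]

```text
clock: 9.85
position: [0.4051, 0.24, 0.5998]
ee_rot: [-0.187, 0.781, 0.524, 0.286]
contact_force: [0.7, 0.7, -1.1]
width: 0.0853
```

>>> step_arm:
  moves: [-0.39,0.25,-0.13,0,-1,-0.39,0.25,-0.13,0,-1,-0.39,0.25,-0.13,0,-1,-0.39,0.25,-0.13,0,-1,-0.39,0.25,-0.13,0,-1]

```text
clock: 10.35
position: [0.4477, 0.0213, 0.5266]
ee_rot: [-0.189, 0.776, 0.529, 0.286]
contact_force: [1.3, 0.3, -0.3]
width: 0.0856
```

```bash
python3 st.py; python3 - <<'E'
from h import *
from rig import manip
s=manip.get_state()
plan(s["position"],Rq(s["ee_rot"]),[np.array([.46,-.05,.5]),O-UX*.222+[0,0,.25]],UX)
E
```

```text
10.35 q [-0.68 -0.03  1.35  0.72  1.95 -0.07] p [0.4477 0.0213 0.5266] track -0.1301 0.0856
lean fwd deg 40.06 side(+uy) -0.53 tool x in track 0.765 0.004 tool y -0.003 -1.0 0.01
F [ 1.3  0.3 -0.3] w 0.0856
[np.float64(-0.129), np.float64(0.075), np.float64(-0.038), 0.0] -> [ 0.46 -0.05  0.5 ]
[np.float64(-0.345), np.float64(0.085), np.float64(0.323), 0.0] -> [ 0.491 -0.093  0.266]
[np.float64(-0.023), np.float64(0.006), np.float64(0.022), 0.0] -> [ 0.494 -0.096  0.25 ]
```

>>> step_arm:
  moves: [-0.13,0.08,-0.04,0,-1,-0.13,0.08,-0.04,0,-1]

```text
clock: 10.55
position: [0.4627, -0.0524, 0.4993]
ee_rot: [-0.189, 0.777, 0.529, 0.285]
contact_force: [0.3, -0.1, -0.2]
width: 0.0853
```

>>> step_arm:
  moves: [-0.34,0.09,0.32,0,-1,-0.34,0.09,0.32,0,-1,-0.34,0.09,0.32,0,-1,-0.34,0.09,0.32,0,-1,-0.34,0.09,0.32,0,-1]

```text
clock: 11.05
position: [0.4956, -0.0917, 0.2669]
ee_rot: [-0.189, 0.776, 0.53, 0.285]
contact_force: [-0.2, -0.8, -0.5]
width: 0.0853
```

```bash
python3 st.py; python3 - <<'E'
from h import *
from rig import manip,get_image
s=manip.get_state();w=get_image("wrist")
R=Rq(s["ee_rot"]);T=np.array(w["T_tool_cam"]);X=np.eye(4);X[:3,:3]=R;X[:3,3]=s["position"];C=np.linalg.inv(X@T)
g=dict(w,rvec=cv2.Rodrigues(C[:3,:3])[0],tvec=C[:3,3]);np.savez("w1.npz",**g)
f=w["frame"].copy();m=cv2.inRange(cv2.cvtColor(f,cv2.COLOR_BGR2HSV),(15,110,60),(32,255,255))
n,l,st,ce=cv2.connectedComponentsWithStats(m)
for i in range(1,n):
    if st[i,4]>200:
        q=ray(g,ce[i],.05)[0]-O;print(st[i],ce[i],"track@.05",(q@UX).round(4),(q@UY).round(4))
# predicted track corners
for x,y in ((-.03,.03),(-.03,-.03),(-.165,.03),(-.165,-.03)):
    p=proj(g,O+UX*x+UY*y+[0,0,.02])[0];print((x,y),p.round(0));cv2.circle(f,tuple(int(v) for v in p),3,(0,0,255),1)
cv2.imwrite("pics/w1.png",cv2.resize(f,(768,576)))
E
```

```text
11.05 q [-0.79  0.21  1.71  0.63  1.55 -0.54] p [ 0.4956 -0.0917  0.2669] track -0.2177 -0.0004
lean fwd deg 40.0 side(+uy) -0.36 tool x in track 0.766 0.005 tool y -0.0 -1.0 0.008
F [-0.2 -0.8 -0.5] w 0.0853
[309 114  27  33 798] [321.41729323 129.94110276] track@.05 -0.0026 -0.0902
[244 186  27  35 823] [256.92102066 202.81895504] track@.05 -0.1138 0.002
[ 325  192   52   48 1375] [350.51636364 215.34690909] track@.05 -0.1306 -0.1182
(-0.03, 0.03) [238. 157.]
(-0.03, -0.03) [279. 157.]
(-0.165, 0.03) [236. 247.]
(-0.165, -0.03) [281. 247.]
```

View pics/w1.png

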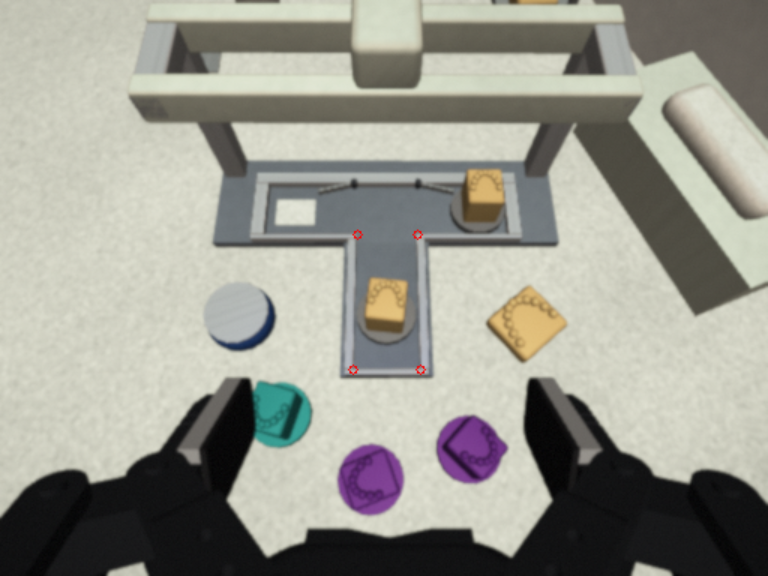

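The wrist view shows the corner overlay sitting on the lane edges, the block nearly square at (387,305), the empty left bay with its ticket, and both catches at the back wall. Now I approach along the tool axis.

>>> step_arm:
  moves: [-0.124,-0.003,0.28,0,-1,-0.124,-0.003,0.28,0,-1,-0.124,-0.003,0.28,0,-1,-0.124,-0.003,0.28,0,-1,-0.124,-0.003,0.28,0,-1]

```text
clock: 11.6
position: [0.5118, -0.0517, 0.1236]
ee_rot: [-0.19, 0.775, 0.53, 0.286]
contact_force: [-0.0, -1.0, -0.6]
width: 0.0855
```

>>> step_arm:
  moves: [0,0,0.04,0,-1,0,0,0.08,0,-1,0,0,0.12,0,-1,0,0,0.12,0,-1]

```text
clock: 12.0
position: [0.5268, -0.0163, 0.0784]
ee_rot: [-0.189, 0.775, 0.53, 0.287]
contact_force: [0.3, -0.7, -0.1]
width: 0.0853
```

```bash
python3 st.py; python3 - <<'E'
from h import *
from rig import manip,get_image
w=get_image("wrist")["frame"];t=get_image("scene")["frame"][150:290,140:330]
cv2.imwrite("pics/w2.png",np.hstack([cv2.resize(w,(400,300)),cv2.resize(t,(400,300),interpolation=2)]))
E
```

```text
12.0 q [-0.64  0.41  1.99  0.78  1.1  -0.76] p [ 0.5268 -0.0163  0.0784] track -0.1361 -0.0018
lean fwd deg 40.13 side(+uy) -0.48 tool x in track 0.765 0.008 tool y 0.0 -1.0 0.011
F [ 0.3 -0.7 -0.1] w 0.0853
```

View pics/w2.png

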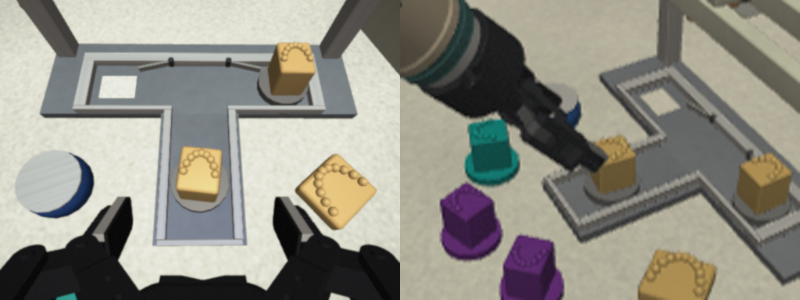

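>>> step_arm:
  moves: [-0.003,-0.005,0.03,0,-1,-0.007,-0.006,0.06,0,-1,-0.007,-0.006,0.089,0,-1,-0.007,-0.006,0.089,0,-1]

```text
clock: 12.5
position: [0.5329, 0.0091, 0.0404]
ee_rot: [-0.19, 0.776, 0.53, 0.286]
contact_force: [0.2, 0.3, 0.4]
width: 0.0858
```

>>> step_arm:
  moves: [0,0,0,0,0,0,0,0,0,0,0,0,0,0,0.1,0,0,0,0,0.2,0,0,0,0,0.25]
  force: 20

```text
clock: 13.0
position: [0.5331, 0.0084, 0.0408]
ee_rot: [-0.189, 0.776, 0.53, 0.286]
contact_force: [-0.3, -2.5, 4.7]
width: 0.0348
```

```bash
python3 st.py
```

```text
13.0 q [-0.59  0.47  2.04  0.84  1.01 -0.82] p [0.5331 0.0084 0.0408] track -0.1109 0.0014
lean fwd deg 40.13 side(+uy) -0.47 tool x in track 0.765 0.005 tool y -0.001 -1.0 0.01
F [-0.3 -2.5  4.7] w 0.0348
```

>>> step_arm:
  moves: [0,0,0,0,1,0,0,0,0,1,0,0,0,0,1]
  force: 25

```text
clock: 13.3
position: [0.5331, 0.0084, 0.0408]
ee_rot: [-0.189, 0.776, 0.53, 0.286]
contact_force: [-1.3, -3.3, 6.5]
width: 0.0345
```

```bash
python3 st.py; python3 - <<'E'
from h import *
from rig import manip,get_image
s=manip.get_state();R=Rq(s["ee_rot"]);print("10mm +UX:",fr(R,UX*.01),"100:",fr(R,UX*.1),"uy100",fr(R,UY*.1),"up 2mm",fr(R,[0,0,.002]))
E
```

```text
13.3 q [-0.59  0.47  2.04  0.84  1.01 -0.82] p [0.5331 0.0084 0.0408] track -0.1108 0.0014
lean fwd deg 40.13 side(+uy) -0.47 tool x in track 0.765 0.005 tool y -0.001 -1.0 0.01
F [-1.3 -3.3  6.5] w 0.0345
10mm +UX: [np.float64(0.015), np.float64(-0.0), np.float64(0.013), 0.0] 100: [np.float64(0.153), np.float64(-0.0), np.float64(0.129), 0.0] uy100 [np.float64(0.001), np.float64(-0.2), np.float64(-0.002), 0.0] up 2mm [np.float64(0.003), np.float64(0.0), np.float64(-0.003), 0.0]
```

>>> step_arm:
  moves: [0.024,0,0.018,0,1,0.047,0,0.037,0,1,0.07,0,0.056,0,1,0.093,0,0.076,0,1,0.093,0,0.076,0,1]

```text
clock: 13.8
position: [0.5542, 0.0659, 0.0408]
ee_rot: [-0.19, 0.775, 0.53, 0.285]
contact_force: [0.8, 0.5, -0.7]
width: 0.034
```

```bash
python3 st.py; python3 - <<'E'
from h import *
from rig import manip,get_image
s=manip.get_state();w=get_image("wrist")
R=Rq(s["ee_rot"]);T=np.array(w["T_tool_cam"]);X=np.eye(4);X[:3,:3]=R;X[:3,3]=s["position"];C=np.linalg.inv(X@T)
g=dict(w,rvec=cv2.Rodrigues(C[:3,:3])[0],tvec=C[:3,3])
f=w["frame"].copy();m=cv2.inRange(cv2.cvtColor(f,cv2.COLOR_BGR2HSV),(15,110,60),(32,255,255))
n,l,st,ce=cv2.connectedComponentsWithStats(m)
for i in range(1,n):
    if st[i,4]>200:
        q=ray(g,ce[i],.05)[0]-O;print(st[i],ce[i],"track@.05",(q@UX).round(4),(q@UY).round(4))
for x,y in ((-.03,.03),(-.03,-.03),(.03,.06),(.03,-.03),(-.03,.122)):
    p=proj(g,O+UX*x+UY*y+[0,0,.02])[0];cv2.circle(f,tuple(int(v) for v in p),3,(0,0,255),1)
cv2.imwrite("pics/w3.png",cv2.resize(f,(768,576)))
E
```

```text
13.8 q [-0.47  0.47  2.04  0.91  0.95 -0.76] p [0.5542 0.0659 0.0408] track -0.0496 0.0029
lean fwd deg 40.11 side(+uy) -0.3 tool x in track 0.765 0.006 tool y 0.001 -1.0 0.008
F [ 0.8  0.5 -0.7] w 0.034
[ 378  120   93   82 6127] [422.73543333 161.34731516] track@.05 -0.0013 -0.089
[ 223  206   73   85 2616] [259.55007645 243.66513761] track@.05 -0.0489 0.0037
[ 462  315   50   69 2085] [492.97745803 343.90743405] track@.05 -0.0949 -0.1032
```

View pics/w3.png

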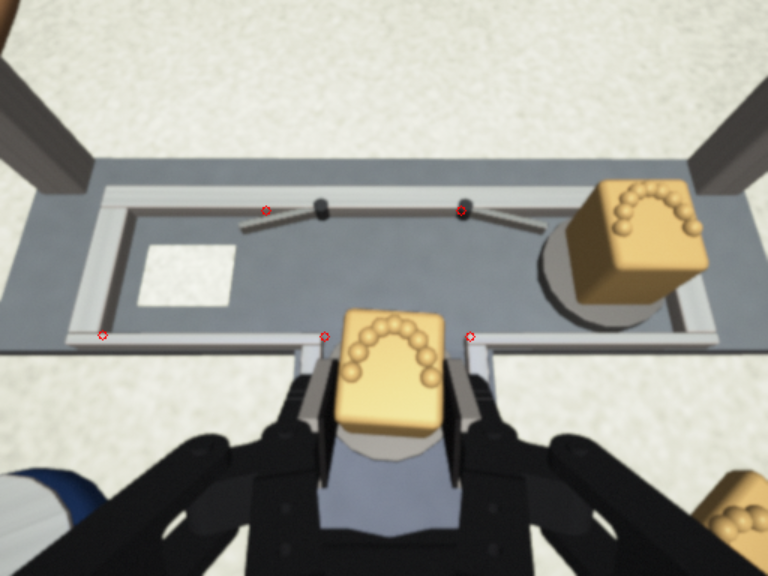

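>>> step_arm:
  moves: [0.012,0,0.01,0,1,0.024,0,0.02,0,1,0.036,0,0.03,0,1,0.046,0,0.038,0,1,0.046,0,0.038,0,1]

```text
clock: 14.35
position: [0.5653, 0.0933, 0.041]
ee_rot: [-0.19, 0.776, 0.53, 0.285]
contact_force: [0.4, 0.8, -3.6]
width: 0.0338
```

>>> step_arm:
  moves: [0.008,0,0.007,0,1,0.015,0,0.013,0,1,0.022,0,0.019,0,1,0.022,0,0.019,0,1]

```text
clock: 14.75
position: [0.5709, 0.1067, 0.0411]
ee_rot: [-0.19, 0.776, 0.53, 0.286]
contact_force: [0.2, 0.5, -2.3]
width: 0.0339
```

```bash
python3 st.py;python3 - <<'E'
from h import *
from rig import manip,get_image
t=get_image("scene")["frame"][90:250,170:390];w=get_image("wrist")["frame"]
cv2.imwrite("pics/w4.png",np.hstack([cv2.resize(w,(400,300)),cv2.resize(t,(400,300),interpolation=2)]))
E
```

```text
14.75 q [-0.38  0.47  2.03  0.96  0.91 -0.72] p [0.5709 0.1067 0.0411] track -0.0056 0.0023
lean fwd deg 40.13 side(+uy) -0.36 tool x in track 0.765 0.005 tool y -0.0 -1.0 0.008
F [ 0.2  0.5 -2.3] w 0.0339
```

View pics/w4.png

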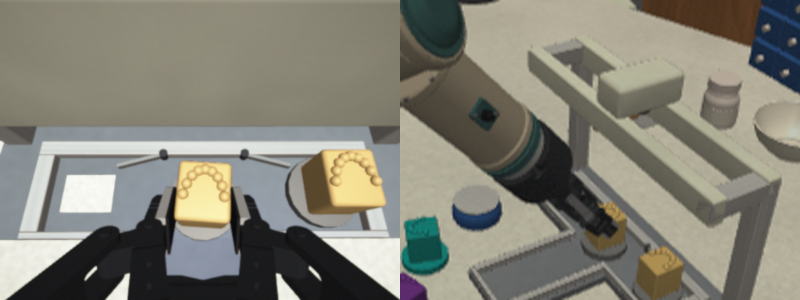

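>>> step_arm:
  moves: [0.003,0,0.004,0,1,0.006,0,0.007,0,1,0.008,0,0.009,0,1,0.01,0,0.011,0,1,0.01,0,0.011,0,1]

```text
clock: 15.35
position: [0.5742, 0.1126, 0.0409]
ee_rot: [-0.189, 0.776, 0.53, 0.286]
contact_force: [-1.0, -3.8, 4.4]
width: 0.0342
```

```bash
python3 st.py
```

```text
15.35 q [-0.36  0.47  2.03  0.96  0.9  -0.71] p [0.5742 0.1126 0.0409] track 0.0012 0.0014
lean fwd deg 40.15 side(+uy) -0.47 tool x in track 0.764 0.005 tool y -0.001 -1.0 0.01
F [-1.  -3.8  4.4] w 0.0342
```

>>> step_arm:
  moves: [0,-0.012,-0.001,0,1,0,-0.024,-0.001,0,1,0,-0.036,-0.001,0,1,0,-0.048,-0.001,0,1,0,-0.048,-0.001,0,1]

```text
clock: 15.85
position: [0.5501, 0.1222, 0.0408]
ee_rot: [-0.19, 0.776, 0.53, 0.286]
contact_force: [-0.2, -0.7, 4.6]
width: 0.0339
```

```bash
python3 st.py
```

```text
15.85 q [-0.36  0.45  2.08  0.98  0.89 -0.74] p [0.5501 0.1222 0.0408] track 0.0013 0.0273
lean fwd deg 40.18 side(+uy) -0.32 tool x in track 0.764 0.005 tool y 0.0 -1.0 0.007
F [-0.2 -0.7  4.6] w 0.0339
```

>>> step_arm:
  moves: [0,-0.014,0,0,1,0,-0.028,0,0,1,0,-0.042,0,0,1,0,-0.056,0,0,1,0,-0.07,0,0,1]

```text
clock: 16.35
position: [0.5223, 0.1324, 0.0409]
ee_rot: [-0.186, 0.777, 0.528, 0.288]
contact_force: [9.4, -1.6, 2.2]
width: 0.0339
```

>>> step_arm:
  moves: [0,-0.01,0,0,1,0,-0.02,0,0,1,0,-0.03,0,0,1]

```text
clock: 16.65
position: [0.5079, 0.138, 0.0408]
ee_rot: [-0.187, 0.777, 0.529, 0.288]
contact_force: [7.5, -3.3, 3.8]
width: 0.0341
```

```bash
python3 st.py
```

```text
16.65 q [-0.36  0.4   2.18  1.04  0.85 -0.82] p [0.5079 0.138  0.0408] track 0.0006 0.0723
lean fwd deg 40.11 side(+uy) -0.82 tool x in track 0.765 0.005 tool y -0.005 -1.0 0.014
F [ 7.5 -3.3  3.8] w 0.0341
```

>>> step_arm:
  moves: [0,-0.009,0,0,1,0,-0.018,0,0,1,0,-0.027,0,0,1,0,-0.034,0,0,1,0,-0.034,0,0,1]

```text
clock: 17.15
position: [0.4896, 0.1457, 0.0407]
ee_rot: [-0.189, 0.776, 0.529, 0.287]
contact_force: [2.4, -3.9, 7.5]
width: 0.0339
```

>>> step_arm:
  moves: [0,-0.002,0,0,1,0,-0.004,0,0,1,0,-0.004,0,0,1]

```text
clock: 17.45
position: [0.4884, 0.1463, 0.0407]
ee_rot: [-0.189, 0.776, 0.529, 0.287]
contact_force: [4.4, -3.0, 7.3]
width: 0.0337
```

```bash
python3 st.py
```

```text
17.45 q [-0.36  0.39  2.23  1.05  0.84 -0.84] p [0.4884 0.1463 0.0407] track 0.0011 0.0936
lean fwd deg 40.19 side(+uy) -0.58 tool x in track 0.764 0.005 tool y -0.003 -1.0 0.011
F [ 4.4 -3.   7.3] w 0.0337
```

>>> step_arm:
  moves: [0,-0.002,0,0,1,0,-0.002,0,0,1,0,-0.002,0,0,1]

```text
clock: 17.75
position: [0.4875, 0.1467, 0.0407]
ee_rot: [-0.189, 0.776, 0.529, 0.287]
contact_force: [5.4, -2.8, 5.7]
width: 0.0337
```

>>> step_arm:
  moves: [0,-0.002,0,0,1,0,-0.002,0,0,1,0,-0.002,0,0,1]

```text
clock: 18.05
position: [0.4866, 0.1471, 0.0407]
ee_rot: [-0.189, 0.776, 0.529, 0.287]
contact_force: [4.2, -2.7, 6.4]
width: 0.0338
```

```bash
python3 st.py; python3 - <<'E'
from h import *
from rig import manip,get_image
w=get_image("wrist")["frame"]
cv2.imwrite("pics/w5.png",cv2.resize(w,(768,576)))
E
```

```text
18.05 q [-0.36  0.39  2.23  1.06  0.84 -0.85] p [0.4866 0.1471 0.0407] track 0.0011 0.0955
lean fwd deg 40.19 side(+uy) -0.57 tool x in track 0.764 0.005 tool y -0.003 -1.0 0.011
F [ 4.2 -2.7  6.4] w 0.0338
```

View pics/w5.png

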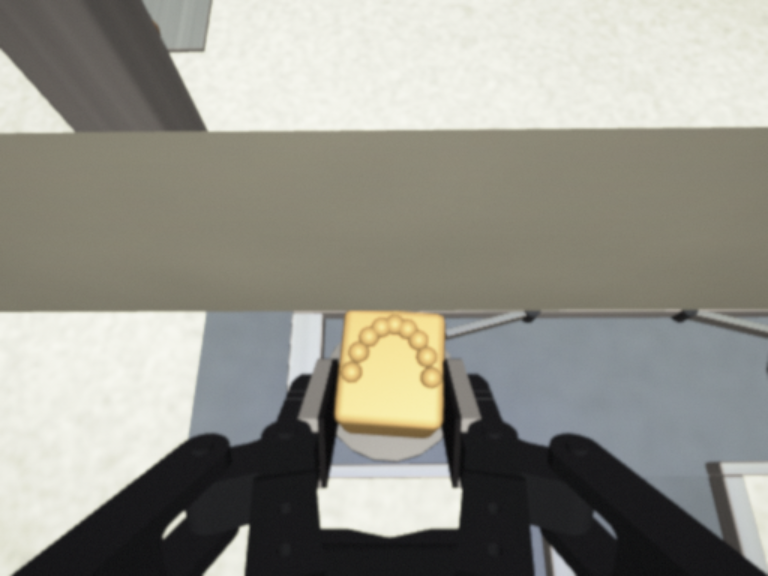

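>>> step_arm:
  moves: [0,-0.002,0,0,1,0,-0.002,0,0,1]

```text
clock: 18.3
position: [0.4864, 0.1471, 0.0407]
ee_rot: [-0.188, 0.776, 0.529, 0.287]
contact_force: [6.8, -2.0, 5.8]
width: 0.0338
```

>>> step_arm:
  moves: [0,-0.002,0,0,1,0,-0.002,0,0,1]

```text
clock: 18.5
position: [0.4864, 0.147, 0.0408]
ee_rot: [-0.187, 0.776, 0.529, 0.288]
contact_force: [9.0, -2.4, 4.2]
width: 0.034
```

>>> step_arm:
  moves: [0,-0.002,0,0,1,0,-0.002,0,0,1]

```text
clock: 18.7
position: [0.4862, 0.147, 0.0408]
ee_rot: [-0.187, 0.777, 0.528, 0.288]
contact_force: [9.6, -1.3, 3.1]
width: 0.0338
```

```bash
python3 st.py
```

```text
18.7 q [-0.36  0.39  2.23  1.06  0.83 -0.85] p [0.4862 0.147  0.0408] track 0.0009 0.0958
lean fwd deg 40.16 side(+uy) -0.84 tool x in track 0.764 0.005 tool y -0.006 -1.0 0.014
F [ 9.6 -1.3  3.1] w 0.0338
```

>>> step_arm:
  moves: [0,0.003,0,0,1,0,0.003,0,0,0.1,0,0.003,0,0,-0.1,0,0.003,0,0,-0.3,0,0.003,0,0,-0.3]

```text
clock: 19.2
position: [0.4816, 0.1489, 0.0392]
ee_rot: [-0.191, 0.776, 0.53, 0.285]
contact_force: [-0.2, -0.7, 0.6]
width: 0.0551
```

```bash
python3 st.py
```

```text
19.2 q [-0.36  0.39  2.24  1.05  0.83 -0.85] p [0.4816 0.1489 0.0392] track 0.001 0.1008
lean fwd deg 40.11 side(+uy) -0.19 tool x in track 0.765 0.004 tool y 0.001 -1.0 0.005
F [-0.2 -0.7  0.6] w 0.0551
```

>>> step_arm:
  moves: [0,0.005,0,0,-0.3,0,0.01,0,0,-0.4,0,0.01,-0.02,0,-0.4,0,0.01,-0.05,0,-0.4,0,0.01,-0.1,0,-0.4]

```text
clock: 19.7
position: [0.4752, 0.1163, 0.0782]
ee_rot: [-0.191, 0.776, 0.53, 0.285]
contact_force: [0.9, -0.7, 0.3]
width: 0.0595
```

>>> step_arm:
  moves: [0,0,-0.1,0,-0.4,0,0,-0.2,0,-0.4,0,0,-0.24,0,-0.4,0,0,-0.24,0,-0.4,0,0,-0.24,0,-0.4]

```text
clock: 20.2
position: [0.4468, 0.0444, 0.1698]
ee_rot: [-0.189, 0.776, 0.529, 0.286]
contact_force: [-0.8, 0.6, 0.2]
width: 0.0602
```

```bash
python3 st.py; python3 - <<'E'
from h import *
from rig import manip,get_image
s=manip.get_state();w=get_image("wrist")
R=Rq(s["ee_rot"]);T=np.array(w["T_tool_cam"]);X=np.eye(4);X[:3,:3]=R;X[:3,3]=s["position"];C=np.linalg.inv(X@T)
g=dict(w,rvec=cv2.Rodrigues(C[:3,:3])[0],tvec=C[:3,3])
f=w["frame"].copy()
m=cv2.inRange(cv2.cvtColor(f,cv2.COLOR_BGR2HSV),(15,110,60),(32,255,255))
n,l,st,ce=cv2.connectedComponentsWithStats(m)
for i in range(1,n):
    if st[i,4]>150:
        q=ray(g,ce[i],.05)[0]-O;print(st[i],ce[i],"track@.05",(q@UX).round(4),(q@UY).round(4))
for x,y,z in ((-.03,.122,.01),(0,.066,.02),(.021,.071,.016),(.021,-.071,.016),(.031,.0335,.016)):
    p=proj(g,O+UX*x+UY*y+[0,0,z])[0];print((x,y),p.round(0))
cv2.imwrite("pics/w6.png",cv2.resize(f[60:330],(800,422),interpolation=2))
E
```

```text
20.2 q [-0.64  0.15  2.08  0.73  1.22 -0.63] p [0.4468 0.0444 0.1698] track -0.109 0.0949
lean fwd deg 40.09 side(+uy) -0.43 tool x in track 0.765 0.004 tool y -0.001 -1.0 0.009
F [-0.8  0.6  0.2] w 0.0602
[ 241  147   35   46 1435] [257.671777   169.34355401] track@.05 -0.0035 0.0964
[ 411  146   54   45 1966] [437.35656155 168.00610376] track@.05 -0.0016 -0.0874
[ 445  254   67   75 3169] [482.44966867 291.12874724] track@.05 -0.122 -0.1016
(-0.03, 0.122) [234. 207.]
(0, 0.066) [285. 178.]
(0.021, 0.071) [280. 163.]
(0.021, -0.071) [403. 163.]
(0.031, 0.0335) [312. 155.]
```

View pics/w6.png

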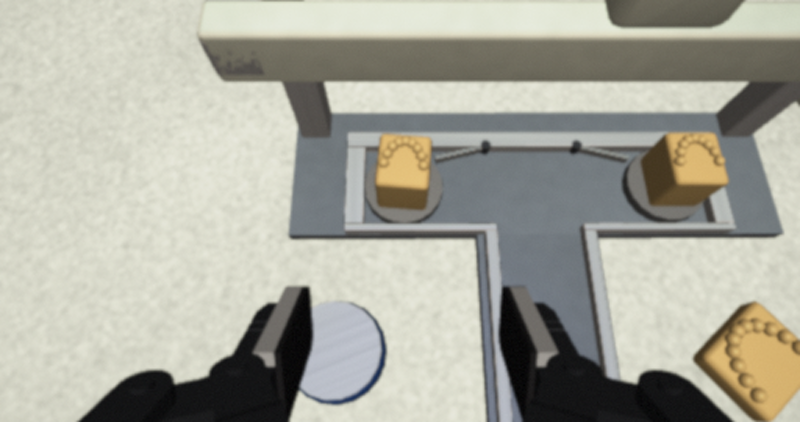

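The picture shows the carrier against the left stop at (405,185). Its catch slants out behind it from (485,147) to (437,160), mirroring the right one, and the parked model is in place.

```bash
python3 -c "
from rig import job;print(job.sign_off())"
```

```text
the job is handed in; nothing more can be done
None
```

The carrier is home in the left bay, against its stop, with the catch sprung out behind it. The job was handed in at about 20 s of the 64 s allowed; no verdict is reported.

**How it was done:** `step_arm` has no tilt axis. I built up the 40° lean by repeatedly pulling past the reach limit in free space along the track's direction. I then gripped the block at 25 N, slid it under the bridge, moved it sideways past the catch until it stalled at the stop, let go and backed out along the tool axis.

**Last checks:**
- **Position:** the final wrist image puts the carrier at track y ≈ 96 mm (nominal 94, calibration about 2 mm). The tool also stalled at y ≈ 95.8 mm while the force rose, which fits contact with the stop.
- **Catch:** it slants out behind the carrier, mirroring the other bay's catch. I judged this from the image only, as I had no joint reading.
- **Forces:** the readings I took during the slide stayed around 10 N or below.
- **Surroundings:** the gripper is clear and touching nothing. The parked model and the other items in view look unmoved. The parked model's position was not re-measured to the millimetre: the wrist-image estimates of its y ranged from -87 to -90 mm, but that method is only rough.

**Off plan:** when I let go, the hand sprang about 5 mm towards the stop from the built-up push. It did not disturb the carrier.

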